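# Shut the two-leaf burr case so its leaves lap

## Robot

A 6-joint arm with a two-finger parallel gripper is mounted at the origin on the work surface. World frame = base frame: x ahead of the robot, y to its left, z up, the work surface at z = 0. Lengths are in mm, angles in rad, forces in N, time in s.
With the tool pointing down it reaches from about 275 to 1000 mm from the base axis. Payload 8.4 kg.
Tool frame: the origin (TCP) lies midway between the tips of the shut fingers; the grasp point (between the pads) lies 19 mm behind it; z points along the fingers, y is the line along which they close (so a half turn about z gives the same grasp; the last joint's range is limited). The gripper opens to 85 mm and grips with 20 to 120 N. Pads are 22 mm wide; open, the fingers measure 114 mm over their backs; the gripper's body (76 mm by 85 mm) begins 54 mm behind the grasp point. The pads swing forward as they close: fully open they stand 13 mm farther back than shut.
Start: joints at [-1.109, 0.353, 1.633, -0, 1.155, -0.002], TCP at [279.593, -558.977, 192.081] pointing down, gripper open.
Joint ranges: [-2.63, 2.63], [-0.92, 2.1], [0.06, 2.66], [-1.3, 4.44], [0, 2.69], [-3.02, 3.02]. Speed limits (rad/s): [2.22, 2.22, 2.79, 3.14, 3.14, 3.14].

## Interface

Orientations are given as [roll, pitch, yaw] about the fixed x, y, z axes, in that order (R = Rz(yaw) Ry(pitch) Rx(roll)).
In Python, from rig import telemetry, optics, r gives the robot as it stands.
- The arm moves only by the tool play_rows, never from a script. Its arguments are lists of equal length, an entry for each row: "dp": the shift along the tool's x, y, z in units of 40 mm (1.0 is 40 mm), a list of three; "rot": the turn, a rotation vector about the tool's x, y, z in units of 6 degrees (1.0 is 6 degrees), a list of three. In form: {"dp": [[tx, ty, tz], ...], "rot": [[ax, ay, az], ...]}. A call has 1 to 5 rows; each row is the pose to reach, as a shift and turn from the pose commanded when the call began, along the tool's axes at that moment; what a row does not reach only later rows make up. A row lasts 1/12 s, in which the tool goes at most 41.7 mm and 7.16 degrees, less where a joint would pass 70% of its speed; a pose out of reach is approached as far as the arm can. A call with a gripper value outside its range is refused whole. "fingers" is the opening, from 0 (shut) to 1 (fully open), set as the call begins (left out, the last holds). The fingers move at their own pace and stop on an object; "grip_force" is the grip in N (left out, the last holds). Time passes only in rows, so rows that repeat a pose let the fingers close. It gives the time, the measured TCP pose, the force, the opening and the grip force at its end, in the units of the state.
- telemetry.sense(): the state, without advancing time (a new reading comes with each control period).
- optics.grab_frame(name): name is "scene" or "top" or "wrist"; returns a dict with "color" (480x640x3 uint8, red, green, blue), "mtx" (3x3 intrinsics, pixels), "D" ([k1, k2, p1, p2, k3] as OpenCV has them; the pictures are not rectified), "R" (3x3) and "t" (3): a world point X has camera coordinates R X + t; the wrist camera has in their place "mount" (4x4, takes a point from camera to tool coordinates, whose origin is the TCP and whose axes are the flange's). Camera axes: x right, y down, z forward; pixel columns grow to the right and rows downward; lengths in mm; the calibration is good to about 2 mm. A picture is of the moment at which its call begins: read the wrist's pose just before it. There is no depth.
- r.sign_off(): hands the job in; it is judged then, once.
The state is a dict: "clock": time; "qpos": joint angles; "qvel": joint speeds; "joint_efforts": joint torques, N m; "eef_pos": TCP position; "tcp_rot": TCP orientation; "contact_force": force on the tool from outside, world axes, zero at the start; "wrist_torque": the same for the moment, N m; "opening": opening from 0.0 (shut) to 1.0 (fully open); "grasp_force": force on a finger pad.
Only numpy, scipy, OpenCV 4.12 (cv2) and the standard library are available. Lean on these libraries where they do the work, as an engineer would, in place of code of your own. Each camera call takes 0.05 s, during which the arm holds its last target. There are 200 camera calls.

## Task

The goldsmith's burr case stands open. Shut its two leaves fully so that their edges lap properly: first the plain leaf with the stepped edge, then, last, the leaf with the brass strip, so that the strip comes to lie in the step. Leave the round tin beside the case where it is.

Things in the scene. Friction and masses are not known exactly. Their poses are not given: they have to be found in the camera images.
- burr_case: Dark wooden case fixed to the bench, 140 mm (x) by 240 (y) by 60 high, burrs on blue lining. Origin: centre of its underside; z up. Two leaves close its top, hinged along x at height 60 mm: the rebated leaf on the rim at y = +120 mm, the flanged leaf at y = -120. Each is 140 mm along x, 12 thick. Shut: undersides at height 60, tops at 72, meeting near y = 0.
- rebated_leaf (a joint): Angle (rad) of the leaf without brass, hinged at the case's y = +120 mm: 0 shut flat, 1.57 upright, 1.9 leaning outward at its stop; starts near upright. Reaches 119 mm from its hinge: 100 of full thickness, then a 19 mm step of pale wood, only the lower 6 mm thick. 0.18 kg; stiff hinge: it stays wherever left and moves at 1 to 4 N near the free edge.
- flanged_leaf (a joint): Angle (rad) of the leaf with the brass strip, hinged at the case's y = -120 mm; same values, start and stiff hinge. Its wood reaches 119 mm from its hinge; the brass strip along the free edge (33 mm wide, 6 thick, top 1 mm proud of the outer face) reaches 135 mm and drops into the other leaf's step. Shut too early, it props the other leaf open. 0.2 kg.
- tin: Round closed metal tin with a green disc on its lid, 66 mm across, 36 mm high, standing loose on the bench near the case. Origin: centre of its underside.

How it is judged (in metres and radians):
On the way, in this order (a step that is already met when the one before it is completed fails the run):
1. the rebated leaf is shut while the flanged leaf is still open (value of joint rebated_leaf below 0.09 rad and value of joint flanged_leaf above 0.3 rad), for 0.2 s.
2. the flanged leaf is shut over it (value of joint each of flanged_leaf, rebated_leaf below 0.09 rad), for 0.2 s.
At the end, for the whole second after the job is handed in: Both leaves are shut to within 0.09 rad (about 10 mm at the free edge), the flanged leaf having been shut after the rebated one, and the tin is within 30 mm of where it stood (all of step 2 and distance of tin from where it was at the start of the episode below 0.03 m); the robot touches nothing.
It fails at once if the tin is shifted by more than 30 mm or tipped over (distance of tin from where it was at the start of the episode above 0.03 m or angle between tin's own z axis and vertical above 0.5 rad).
It also fails if it takes over 42 s, if anything falls off the work surface, if the arm or the gripper's body presses on something with over 40 N, if the wrist force passes 120 N, or if a joint passes its speed limit or range.

## Working session

There is one attempt and no reset: what is moved stays moved. The work goes in short steps, Python scripts to look and compute and a tool call to move; the robot and the scene stay as the last step left them, time stands still between calls to the robot, and variables do not carry over. Pictures are saved under pics/ and viewed, at most 10 in all, crops included, and the job is handed in when it is done.

Besides the shell and the picture viewer there is one more tool, called after "Emit:" as name(argument=value, ...) on one line, values as JSON. play_rows: Moves the arm, as the interface text tells. Its arguments: {"type":"object","properties":{"dp":{"type":"array"},"rot":{"type":"array"},"fingers":{"type":"number"},"grip_force":{"type":"number"}},"required":["dp","rot"]}

```bash
mkdir -p pics; ls; python3 - <<'E'
from rig import telemetry, optics, r
import cv2
s=telemetry.sense();print(s)
for n in("scene","top"):
    f=optics.grab_frame(n);cv2.imwrite(f"pics/{n}0.png",f["color"][:,:,::-1]);print(f["mtx"],f["D"],f["R"],f["t"])
E
```

```text
pics
{'clock': 0.0, 'qpos': array([-1.10939935e+00,  3.53651616e-01,  1.63413930e+00,  8.26978661e-06,
        1.15520273e+00, -2.43345838e-03]), 'qvel': array([ 0.00010293, -0.00025157, -0.00017379, -0.00031978,  0.00030857,
       -0.00034231]), 'joint_efforts': array([-3.68285109e-04, -6.05257559e+01, -3.42063260e+01, -6.59568127e-05,
        9.59810510e-03,  7.72760177e-05]), 'eef_pos': array([ 279.35624457, -558.49458718,  191.35734705]), 'tcp_rot': array([-3.14019168e+00, -1.09703854e-05,  4.63827080e-01]), 'contact_force': array([0.42782634, 0.14477137, 0.2433323 ]), 'wrist_torque': array([-0.04100968, -0.03658617,  0.06581605]), 'grasp_force': 0.0, 'opening': 0.9940453995760512}
[[453.44191288   0.         328.4286016 ]
 [  0.         453.44191288 243.51559036]
 [  0.           0.           1.        ]] [-0.08443446  0.          0.          0.          0.        ] [[ 0.78909215  0.6142277   0.00760995]
 [ 0.49881246 -0.63349095 -0.59150262]
 [-0.35849646  0.47054601 -0.80626716]] [-461.05785026 -211.61940749  955.44789988]
[[537.68621859   0.         317.76878713]
 [  0.         537.68621859 251.94230183]
 [  0.           0.           1.        ]] [-0.13453988  0.          0.          0.          0.        ] [[-0.01062689 -0.99990316  0.00898524]
 [-0.98899973  0.00918437 -0.14763192]
 [ 0.1475351  -0.01045527 -0.98900156]] [ 35.59794465 572.80427328 823.97775058]
```

View pics/scene0.png

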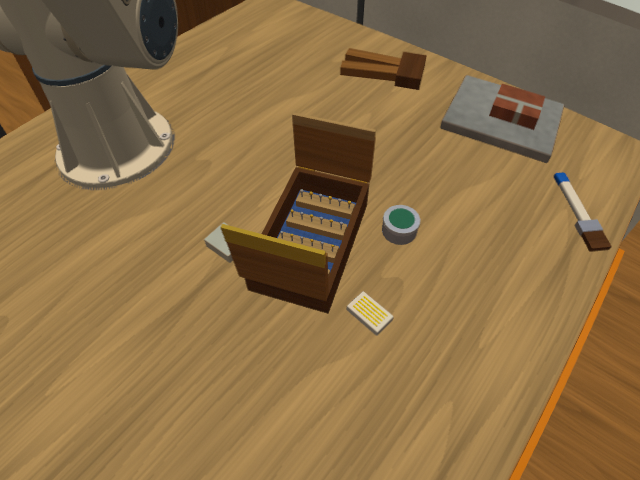

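View pics/top0.png

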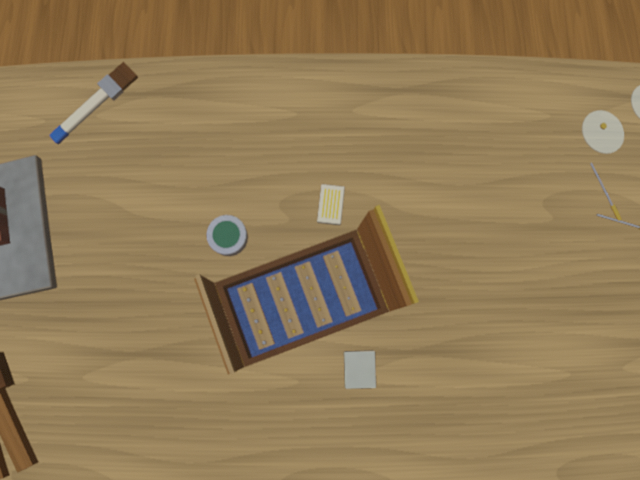

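The scene view shows the case open with both leaves near upright: the brass leaf is nearest the camera and the tin is at about (401,222). In the top view the case spans (200..415, 210..370), with the rebated leaf on the left, the brass leaf on the right and the tin at (227,235). I'll enlarge both views.

```bash
python3 - <<'E'
import cv2
a=cv2.imread("pics/top0.png")[195:385,185:435];cv2.imwrite("pics/topc.png",cv2.resize(a,None,fx=3.2,fy=3.2-.05,interpolation=2) if 0 else cv2.resize(a,(750,570),interpolation=2))
a=cv2.imread("pics/scene0.png")[105:320,200:430];cv2.imwrite("pics/scenec.png",cv2.resize(a,(575,538),interpolation=2))
E
```

```text
(no output)
```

View pics/topc.png

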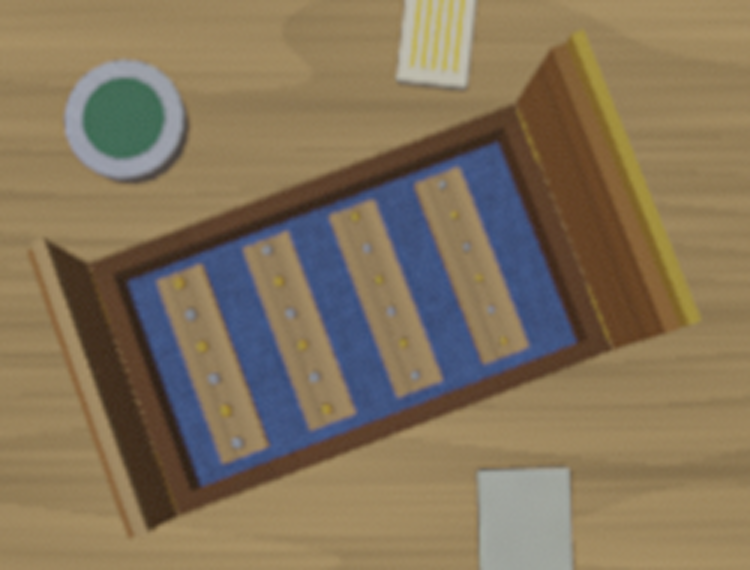

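View pics/scenec.png

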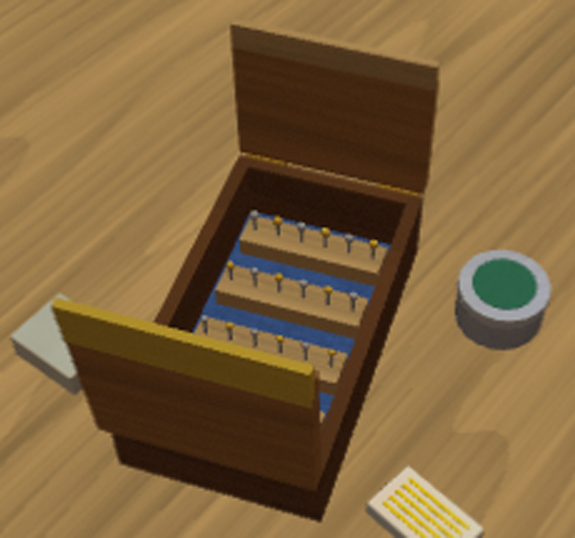

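The crops give rim, leaf-tip and case-bottom corners (top crop, scale 3: hinge corners (90,264), (178,513), (516,105), (610,349); tin lid centre (124,118)). I'll fit the case pose, leaf angles and tin position to them.

```bash
cat > fit.py <<'E'
import numpy as np,cv2
from scipy.optimize import least_squares
from rig import optics
F={n:optics.grab_frame(n) for n in("top","scene")}
def proj(n,P):
    f=F[n];return cv2.projectPoints(np.array(P,float).reshape(-1,1,3),cv2.Rodrigues(f["R"])[0],f["t"],f["mtx"],f["D"])[0].reshape(-1,2)
def leaf(side,x,rr,h,th):
    return [x,side*(120-rr*np.cos(th)+h*np.sin(th)),60+rr*np.sin(th)+h*np.cos(th)]
def w(p,P):
    c,s=np.cos(p[2]),np.sin(p[2]);return np.array(P)@np.array([[c,s,0],[-s,c,0],[0,0,1]])+[p[0],p[1],0]
T=lambda u,v:(185+u/3,195+v/3)
S=lambda u,v:(200+u/2.5,105+v/2.5)
def model(p):
    a,b=p[3],p[4]
    return {"top":([[70,120,60],[-70,120,60],[70,-120,60],[-70,-120,60],leaf(1,70,119,0,a),leaf(1,-70,119,0,a),leaf(-1,70,135,7,b) ,leaf(-1,-70,135,13,b)],
      [T(90,264),T(178,513),T(516,105),T(610,349),T(45,239),T(148,528),T(571,36),T(699,321)]),
     "scene":([[-70,120,60],[70,120,60],leaf(1,-70,119,0,a),leaf(1,70,119,0,a),leaf(-1,-70,135,13,b),leaf(-1,70,135,13,b),[70,-120,0],[-70,-120,0]],
      [S(240,160),S(423,193),S(232,26),S(438,68),S(55,303),S(312,366),S(322,521),S(118,462)])}
def res(p):
    return np.concatenate([(proj(n,w(p,A))-np.array(B)).ravel() for n,(A,B) in model(p).items()])
if __name__=="__main__":
    s=least_squares(res,[500,0,.3,1.5,1.5],loss="soft_l1")
    np.set_printoptions(precision=3,suppress=True)
    print(s.x,np.degrees(s.x[2:]));print(res(s.x).reshape(-1,2))
    def tin(q): return np.concatenate([proj("top",[q[0],q[1],36])[0]-T(124,118),proj("scene",[q[0],q[1],36])[0]-S(505,284)])
    t=least_squares(tin,[600,100]);print("tin",t.x,t.fun, "case frame",(t.x-s.x[:2])@np.array([[np.cos(s.x[2]),-np.sin(s.x[2])],[np.sin(s.x[2]),np.cos(s.x[2])]]))
    np.save("p.npy",s.x)
E
python3 fit.py
```

```text
[500.587  56.844   0.352   1.551   1.622] [20.148 88.84  92.954]
[[-1.01  -1.44 ]
 [-0.179  0.222]
 [-0.652 -1.502]
 [ 0.559 -0.281]
 [-0.278 -1.938]
 [ 0.15   0.21 ]
 [-1.42  -1.101]
 [-0.917 -0.358]
 [-0.495 -2.92 ]
 [-0.233  1.043]
 [-1.364 -0.975]
 [-0.77  -0.256]
 [-1.811 -0.604]
 [-0.987  1.924]
 [-1.027 -0.029]
 [-0.034  0.006]]
tin [605.973 179.445] [-0.234 -0.835 -0.842 -0.347] case frame [141.166  78.799]
```

Fit is good to about 2 mm: case at (501, 57), yaw 20.1°, leaves at 89° and 93°, tin at case (141, 79). The push can stay at case x≈0, clear of the tin. I'll move the arm to the outer side of the rebated leaf with the fingers shut.

Emit:
play_rows(dp=[[0,0,-1],[0,0,-2],[12.1,-15.8,-2],[12.1,-15.8,-2],[12.1,-15.8,-2]], rot=[[0,0,0],[0,0,0],[0,0,1.07],[0,0,1.07],[0,0,1.07]], fingers=0)

```text
clock: 0.62
eef_pos: [303.2, -435.2, 272.4]
tcp_rot: [3.141, -0.0, 0.35]
contact_force: [1.5, -0.4, -0.8]
opening: 0.301
grasp_force: 0.0
```

```bash
cat > go.py <<'E'
# usage: go.py  x y z (case frame) ... : prints tool-frame dp units + yaw turn from sensed pose
import sys,numpy as np
from scipy.spatial.transform import Rotation as R
from rig import telemetry
p=np.load("p.npy");s=telemetry.sense();C=R.from_euler("z",p[2]).as_matrix()
Rt=R.from_euler("xyz",s["tcp_rot"]).as_matrix();o=np.array([p[0],p[1],0])
print("t",s["clock"],"case tcp",np.round(C.T@(s["eef_pos"]-o),1),"F",np.round(C.T@s["contact_force"],1),"rpy",np.round(s["tcp_rot"],3))
W=R.from_euler("xyz",[np.pi,0,p[2]]).as_matrix()
print("rot",np.round(np.degrees(R.from_matrix(Rt.T@W).as_rotvec())/6,2))
for a in np.array(sys.argv[1:],float).reshape(-1,3): print(np.round(Rt.T@(C@a+o-s["eef_pos"])/40,2))
E
python3 go.py -10 180 265 -10 180 150
```

```text
t 0.6167 case tcp [-354.8 -393.9  272.4] F [ 1.3 -0.9 -0.8] rpy [ 3.141 -0.     0.35 ]
rot [ 0.01 -0.   -0.02]
[  8.59 -14.37   0.18]
[  8.59 -14.37   3.05]
```

Emit:
play_rows(dp=[[8.6,-14.4,0],[8.6,-14.4,0],[8.6,-14.4,0],[8.6,-14.4,0],[8.6,-14.4,0]], rot=[[0,0,0],[0,0,0],[0,0,0],[0,0,0],[0,0,0]])

```text
clock: 1.03
eef_pos: [341.5, -229.6, 272.1]
tcp_rot: [3.141, -0.0, 0.351]
contact_force: [1.8, 0.7, -0.1]
opening: 0.001
grasp_force: 0.0
```

```bash
python3 go.py -10 180 265 -10 180 150
```

```text
t 1.0333 case tcp [-248.  -214.2  272.1] F [ 1.9 -0.  -0.1] rpy [ 3.141 -0.     0.351]
rot [ 0.   -0.   -0.01]
[ 5.94 -9.86  0.18]
[ 5.94 -9.86  3.05]
```

Emit:
play_rows(dp=[[5.9,-9.9,0],[5.9,-9.9,0],[5.9,-9.9,0],[5.9,-9.9,0],[5.9,-9.9,0]], rot=[[0,0,0],[0,0,0],[0,0,0],[0,0,0],[0,0,0]])

```text
clock: 1.45
eef_pos: [380.0, -24.8, 272.4]
tcp_rot: [3.141, -0.001, 0.351]
contact_force: [1.5, -0.6, -0.2]
opening: -0.002
grasp_force: 0.0
```

```bash
python3 go.py -10 180 265 -10 180 150
```

```text
t 1.45 case tcp [-141.3  -35.1  272.4] F [ 1.2 -1.1 -0.2] rpy [ 3.141e+00 -1.000e-03  3.510e-01]
rot [ 0.   -0.01 -0.  ]
[ 3.28 -5.38  0.18]
[ 3.28 -5.38  3.06]
```

Emit:
play_rows(dp=[[3.3,-5.6,0],[3.3,-5.6,0],[3.3,-5.6,0],[3.3,-5.6,0],[3.3,-5.6,0]], rot=[[0,0,0],[0,0,0],[0,0,0],[0,0,0],[0,0,0]])

```text
clock: 1.87
eef_pos: [417.5, 180.5, 272.2]
tcp_rot: [3.142, -0.0, 0.352]
contact_force: [0.1, -0.6, 0.8]
opening: -0.002
grasp_force: 0.0
```

Emit:
play_rows(dp=[[0,-0.7,0],[0,-0.7,0],[0,-0.7,1],[0,-0.7,2],[0,-0.7,3]], rot=[[0,0,0],[0,0,0],[0,0,0],[0,0,0],[0,0,0]])

```text
clock: 2.28
eef_pos: [408.3, 204.4, 151.3]
tcp_rot: [-3.142, -0.002, 0.353]
contact_force: [0.8, 0.1, -0.7]
opening: -0.001
grasp_force: 0.0
```

```bash
python3 go.py -10 180 150
```

```text
t 2.2833 case tcp [-35.8 170.3 151.3] F [ 0.8 -0.2 -0.7] rpy [-3.142e+00 -2.000e-03  3.530e-01]
rot [-0.   -0.02  0.01]
[ 0.64 -0.24  0.03]
```

Now I'll push the rebated leaf along its arc, contacting it about 85 mm from its hinge.

Emit:
play_rows(dp=[[0.4,0.35,0.12],[0.4,0.7,0.12],[0.4,1.05,0.08],[0.4,1.4,0.06],[0.4,1.75,0.15]], rot=[[0,0,0],[0,0,0],[0,0,0],[0,0,0],[0,0,0]])

```text
clock: 2.7
eef_pos: [447.8, 143.2, 146.5]
tcp_rot: [3.141, -0.001, 0.352]
contact_force: [0.3, -0.0, -0.1]
opening: 0.001
grasp_force: 0.0
```

```bash
python3 go.py -20 83 140 -20 56 119 -20 42 97 -20 36 80 -20 35 73; python3 - <<'E'
from rig import optics
import cv2
f=optics.grab_frame("scene");cv2.imwrite("pics/s1.png",f["color"][60:360,130:530,::-1])
E
```

```text
t 2.7 case tcp [-19.8  99.2 146.5] F [ 0.3 -0.1 -0.1] rpy [ 3.141e+00 -1.000e-03  3.520e-01]
rot [ 0.   -0.01  0.  ]
[-0.    0.41  0.16]
[-0.    1.08  0.69]
[-0.01  1.43  1.24]
[-0.01  1.58  1.66]
[-0.01  1.61  1.84]
```

View pics/s1.png

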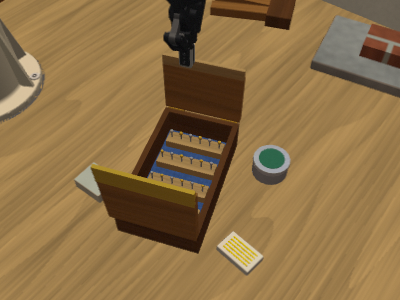

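The picture shows the fingers apparently just behind the rebated leaf's top edge, tip at about crop (187,65), with the leaf seeming hardly moved. I'll check this by projection.

```bash
python3 - <<'E'
import numpy as np
from fit import *
p=np.load("p.npy")
np.set_printoptions(precision=1,suppress=True)
print("tip",proj("scene",w(p,[[-20,99,146.5],[-20,99,180],[-20,160,150]]))-[130,60])
for d in (1.55,1.4,1.2,1.0,.8): print(d,(proj("scene",w(p,[leaf(1,-70,119,0,d),leaf(1,70,119,0,d)]))-[130,60]).ravel(), (proj("top",w(p,[leaf(1,-70,119,0,d),leaf(1,70,119,0,d)]))).ravel())
cv2.imwrite("pics/t1.png",cv2.resize(F["top"]["color"][195:385,165:435,::-1],(810//1-10,563)))
E
```

```text
tip [[187.   83.1]
 [186.7  67. ]
 [198.3  59.1]]
1.55 [161.4  54.4 244.4  72. ] [234.5 371.2 199.8 272.7]
1.4 [157.6  61.9 241.5  79.9] [247.2 366.4 212.3 268.3]
1.2 [152.7  73.8 237.5  92.4] [263.9 360.1 228.8 263. ]
1.0 [148.4  87.4 233.5 106.6] [279.2 354.2 244.3 258.6]
0.8 [144.8 101.9 229.7 121.7] [292.4 349.  258.  255.4]
```

View pics/t1.png

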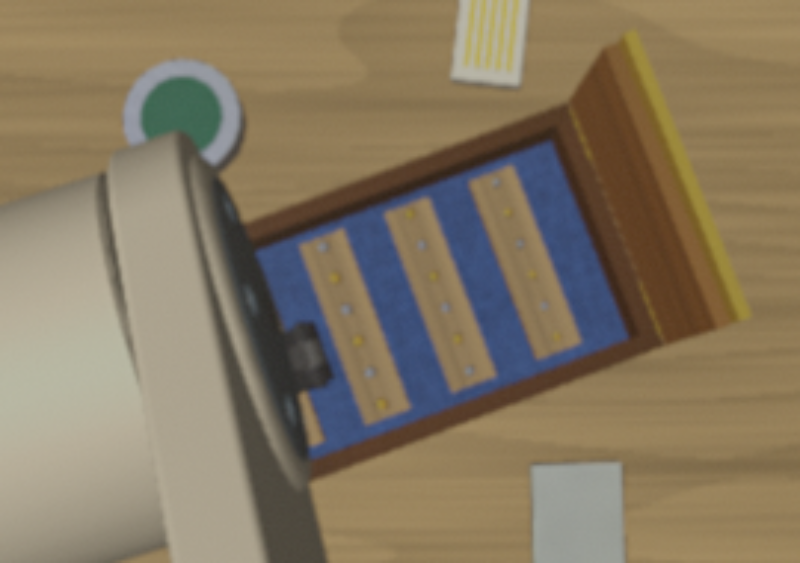

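```bash
python3 - <<'E'
from rig import optics
import cv2
f=optics.grab_frame("scene");cv2.imwrite("pics/s2.png",cv2.resize(f["color"][60:260,260:460,::-1],(600,600),interpolation=2))
E
python3 go.py
```

```text
t 2.9 case tcp [-20.3 100.1 146. ] F [ 0.  -0.2  0.3] rpy [-3.141  0.     0.35 ]
rot [-0.    0.   -0.01]
```

View pics/s2.png

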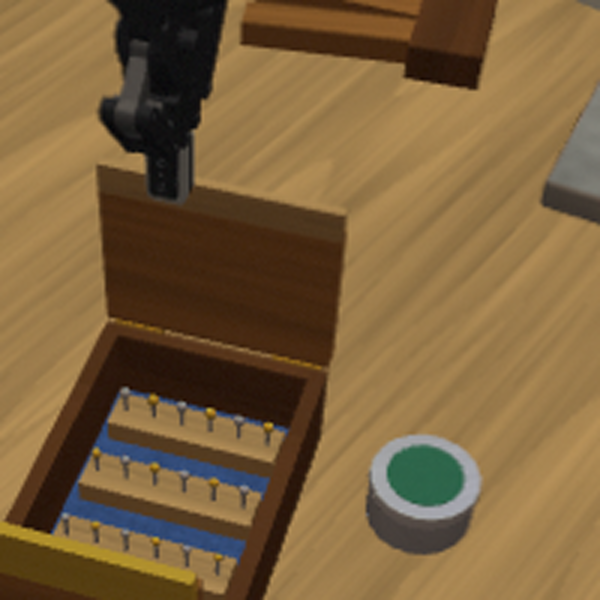

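The enlarged crop shows the fingertip at (168,200), in front of and level with the leaf's top edge. The leaf corners (97,166), (345,215) haven't moved. So the tip appears to have passed over the leaf. I'll triangulate the tip, using its top-view position of about (270,315).

```bash
python3 - <<'E'
from fit import *
p=np.load("p.npy")
q=least_squares(lambda X:np.r_[proj("scene",[X])[0]-[316,126.5],proj("top",[X])[0]-[268.5,316]],[450,140,150])
c,s=np.cos(p[2]),np.sin(p[2]);d=q.x-[p[0],p[1],0]
print(q.x,q.fun,"case",d[0]*c+d[1]*s,-d[0]*s+d[1]*c,d[2])
print(proj("top",w(p,[[-20,100,146],[-20,100,180]])),proj("scene",w(p,[[-20,100,146],[-20,100,180]])))
cv2.imwrite("pics/t2.png",F["top"]["color"][:,:,::-1])
f=optics.grab_frame("wrist");print(f["mount"]);cv2.imwrite("pics/w.png",f["color"][:,:,::-1])
E
```

```text
[470.56657248  99.44373292 218.7661936 ] [-6.08862173  0.87466832 -3.75932747 -3.76630245] case -13.51031081406218 50.33336403237752 218.76619359813301
[[237.55930142 331.04540433]
 [234.01580469 330.99151925]] [[317.16503519 142.94652513]
 [316.91480967 126.62624212]]
[[-6.81524304e-04 -9.55982793e-01 -2.93421940e-01  7.41382552e+01]
 [ 9.99999525e-01 -8.55834208e-04  4.65673413e-04 -3.95996435e-02]
 [-6.96296304e-04 -2.93421483e-01  9.55982923e-01 -1.83637566e+02]
 [ 0.00000000e+00  0.00000000e+00  0.00000000e+00  1.00000000e+00]]
```

View pics/w.png

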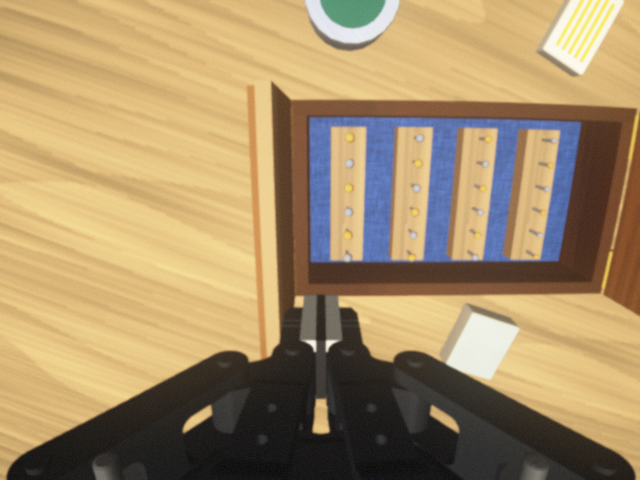

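The wrist view shows the fingertip at (320,296) on the inner side of the leaf, whose edge is still upright at column ~262. I'll solve the wrist camera's pose from the rim corners: (292,100), (637,108), (603,293), (295,295), with leaf top corner (270,81).

```bash
python3 - <<'E'
from fit import *
from scipy.spatial.transform import Rotation as Ro
from rig import telemetry
p=np.load("p.npy");s=telemetry.sense();f=optics.grab_frame("wrist")
np.set_printoptions(precision=1,suppress=True)
M=np.eye(4);M[:3,:3]=Ro.from_euler("xyz",s["tcp_rot"]).as_matrix();M[:3,3]=s["eef_pos"]
P=w(p,[[70,120,60],[70,-120,60],[-70,-120,60],[-70,120,60],leaf(1,70,119,0,1.55),leaf(1,70,119,12,1.55),leaf(1,-70,119,0,1.55)])
Q=[(292,100),(637,108),(603,293),(295,295),(270,81),(249,85)]
def pr(M,P):
    E=np.linalg.inv(M@f["mount"]);return cv2.projectPoints(np.array(P).reshape(-1,1,3),cv2.Rodrigues(E[:3,:3])[0],E[:3,3],f["mtx"],f["D"])[0].reshape(-1,2)
print(pr(M,P));print("tcp",pr(M,[M[:3,3]]))
def M2(v):
    A=M.copy();A[:3,3]+=v[:3];A[:3,:3]=Ro.from_rotvec(v[3:]).as_matrix()@M[:3,:3];return A
o=least_squares(lambda v:(pr(M2(v),P[:6])-Q).ravel(),np.zeros(6));print("shift",o.x[:3],np.degrees(o.x[3:]),"res",o.fun);print(s["eef_pos"])
E
```

```text
[[291.4  98.7]
 [635.7 107.5]
 [599.2 292. ]
 [295.2 294.4]
 [274.9  78.8]
 [241.9  79.1]
 [285.2 400.4]]
tcp [[320.5 275.6]]
shift [0.9 0.8 1.9] [ 0.6  0.1 -0.2] res [ 1.2  1.   0.1  0.2 -1.7 -0.3  2.4 -0.1  5.   1.5 -6.3 -2.1]
[447.1 144.7 146.2]
```

The robot pose checks out to 2 mm, but the real fingertips sit about 34 mm behind the nominal TCP: z≈180 at TCP 146, seen in both views and confirmed by zero contact force. I'll use that offset: back out over the leaf, come down lower and push again.

Emit:
play_rows(dp=[[0,0,-0.9],[0,-1,-0.9],[0,-2,-0.9],[0,-2,0],[0,-2,0.4]], rot=[[0,0,0],[0,0,0],[0,0,0],[0,0,0],[0,0,0]])

```text
clock: 3.62
eef_pos: [418.5, 221.4, 128.8]
tcp_rot: [-3.141, -0.001, 0.356]
contact_force: [-0.1, -1.0, -1.3]
opening: 0.003
grasp_force: 0.0
```

```bash
python3 go.py -20 141 129 -20 104 130 -20 68 117 -20 39 92 -20 28 66 -20 30 48 -20 30 39
```

```text
t 3.6167 case tcp [-20.4 182.7 128.8] F [-0.5 -0.9 -1.3] rpy [-3.141e+00 -1.000e-03  3.560e-01]
rot [-0.   -0.01  0.04]
[ 0.01  1.04 -0.01]
[ 0.    1.97 -0.03]
[-0.    2.87  0.29]
[-0.01  3.59  0.92]
[-0.01  3.87  1.57]
[-0.01  3.82  2.02]
[-0.01  3.82  2.24]
```

Emit:
play_rows(dp=[[0,0.7,0],[0,1.0,0],[0,1.3,0],[0,1.6,0],[0,1.9,0]], rot=[[0,0,0],[0,0,0],[0,0,0],[0,0,0],[0,0,0]])

```text
clock: 4.03
eef_pos: [445.7, 148.1, 130.0]
tcp_rot: [-3.141, 0.0, 0.352]
contact_force: [-0.2, 2.1, -0.5]
opening: -0.0
grasp_force: 0.8
```

```bash
python3 go.py -20 104 130 -20 68 117 -20 39 92 -20 28 66 -20 30 48 -20 30 39; python3 - <<'E'
from rig import optics
import cv2
f=optics.grab_frame("scene");cv2.imwrite("pics/s3.png",cv2.resize(f["color"][60:260,260:460,::-1],(600,600),interpolation=2))
E
```

```text
t 4.0333 case tcp [-20.1 104.5 130. ] F [ 0.6  2.  -0.5] rpy [-3.141  0.     0.352]
rot [-0.01  0.    0.  ]
[0.   0.01 0.  ]
[0.   0.91 0.32]
[0.   1.64 0.95]
[0.   1.91 1.6 ]
[0.   1.86 2.05]
[0.   1.86 2.27]
```

View pics/s3.png

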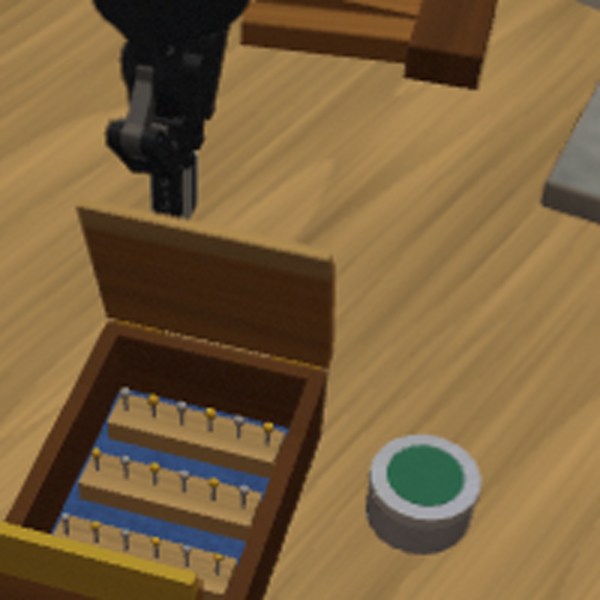

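The leaf is now being pushed (corner at (78,207), angle ≈1.28 rad, force 2 N), so the 34 mm tip offset is right. I'll continue the arc.

Emit:
play_rows(dp=[[0,0.35,0.07],[0,0.75,0.2],[0,1.1,0.42],[0,1.45,0.72],[0,1.65,0.98]], rot=[[0,0,0],[0,0,0],[0,0,0],[0,0,0],[0,0,0]])

```text
clock: 4.5
eef_pos: [469.3, 85.7, 90.7]
tcp_rot: [3.141, -0.001, 0.352]
contact_force: [1.2, -0.1, 2.3]
opening: 0.002
grasp_force: 0.8
```

Emit:
play_rows(dp=[[0,0.15,0.25],[0,0.25,0.5],[0,0.25,0.75],[0,0.22,0.95],[0,0.22,1.1]], rot=[[0,0,0],[0,0,0],[0,0,0],[0,0,0],[0,0,0]])

```text
clock: 4.92
eef_pos: [471.0, 78.3, 45.7]
tcp_rot: [-3.141, 0.001, 0.352]
contact_force: [0.4, -0.0, 1.7]
opening: -0.002
grasp_force: 0.7
```

```bash
python3 go.py -20 30 48 -20 30 38
```

```text
t 4.9167 case tcp [-20.4  30.3  45.7] F [ 0.4 -0.1  1.7] rpy [-3.141e+00  1.000e-03  3.520e-01]
rot [-0.    0.01  0.  ]
[ 0.01  0.01 -0.06]
[0.01 0.01 0.19]
```

Emit:
play_rows(dp=[[0,0,0.05],[0,0,0.1],[0,0,0.14],[0,0,0.18],[0,0,0.18]], rot=[[0,0,0],[0,0,0],[0,0,0],[0,0,0],[0,0,0]])

```text
clock: 5.33
eef_pos: [471.6, 77.9, 39.7]
tcp_rot: [-3.142, -0.0, 0.352]
contact_force: [0.3, 0.1, -0.5]
opening: 0.001
grasp_force: 0.0
```

Emit:
play_rows(dp=[[0,0,0.03],[0,0,0.06],[0,0,0.09],[0,0,0.12],[0,0,0.12]], rot=[[0,0,0],[0,0,0],[0,0,0],[0,0,0],[0,0,0]])

```text
clock: 5.75
eef_pos: [471.7, 77.8, 34.7]
tcp_rot: [-3.142, -0.0, 0.352]
contact_force: [0.8, -0.5, 0.0]
opening: -0.001
grasp_force: 0.1
```

```bash
python3 go.py; python3 - <<'E'
from rig import optics
import cv2
f=optics.grab_frame("scene");cv2.imwrite("pics/s4.png",cv2.resize(f["color"][100:320,200:420,::-1],(600,600),interpolation=2))
E
```

```text
t 5.75 case tcp [-19.9  29.6  34.7] F [ 0.6 -0.7  0. ] rpy [-3.142 -0.     0.352]
rot [-0. -0. -0.]
```

View pics/s4.png

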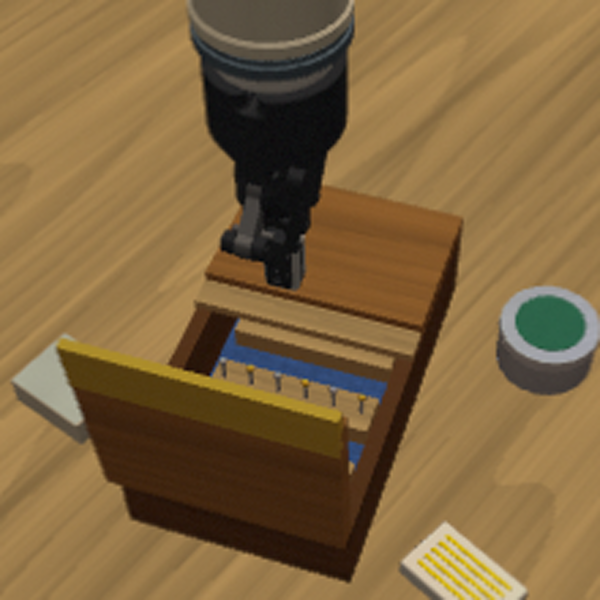

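The picture shows the rebated leaf down on the case, its step edge at (197,290)–(415,345) and the tip near (288,285). I'll check the angle numerically from the edge of its full-thickness top, (205,275) and (423,328).

```bash
python3 - <<'E'
from fit import *
p=np.load("p.npy");np.set_printoptions(precision=1,suppress=True)
k=600/220
for th in (0,.05,.1,.15): print(th,((proj("scene",w(p,[leaf(1,-70,100,12,th),leaf(1,70,100,12,th),leaf(1,-70,119,6,th),leaf(1,70,119,6,th),leaf(1,70,0,12,th)]))-[200,100])*k).ravel())
print("tip",((proj("scene",w(p,[[-20,29.6,68],[-20,29.6,72]]))-[200,100])*k))
E
```

```text
0 [203.8 273.5 420.4 327.7 193.2 302.  411.1 357.5 462.3 214.1]
0.05 [203.5 267.3 421.1 321.5 192.6 295.1 411.8 350.8 462.5 213.5]
0.1 [203.4 260.9 422.  315.1 192.1 287.9 412.7 343.7 462.7 212.9]
0.15 [203.5 254.1 423.  308.3 191.9 280.3 413.6 336.1 462.9 212.4]
tip [[284.9 285.5]
 [284.7 281.2]]
```

Emit:
play_rows(dp=[[0,0,0.04],[0,0,0.08],[0,0,0.12],[0,0,0.12],[0,0,0.12]], rot=[[0,0,0],[0,0,0],[0,0,0],[0,0,0],[0,0,0]])

```text
clock: 6.32
eef_pos: [471.9, 77.8, 32.1]
tcp_rot: [3.141, -0.0, 0.352]
contact_force: [-9.6, -2.4, 36.5]
opening: -0.003
grasp_force: 17.9
```

The rebated leaf is at ≈0 rad and seated: 36 N on pressing, with the force rise putting the tip offset nearer 38 mm. I'll lift off and cross over the flanged leaf.

Emit:
play_rows(dp=[[0,0,-1],[0,0,-2],[0,0,-3],[0,0,-4],[0,1,-4.6]], rot=[[0,0,0],[0,0,0],[0,0,0],[0,0,0],[0,0,0]])

```text
clock: 6.73
eef_pos: [484.4, 47.7, 216.0]
tcp_rot: [-3.141, -0.005, 0.355]
contact_force: [2.4, 0.9, 0.6]
opening: 0.006
grasp_force: 0.0
```

Emit:
play_rows(dp=[[0,4.9,-0.3],[0,4.9,-0.3],[0,4.9,-0.3],[0,4.9,-0.3],[0,4.9,-0.3]], rot=[[0,0,0],[0,0,0],[0,0,0],[0,0,0],[0,0,0]])

```text
clock: 7.15
eef_pos: [552.3, -142.9, 223.7]
tcp_rot: [3.141, -0.0, 0.351]
contact_force: [-0.5, 0.3, 1.2]
opening: -0.003
grasp_force: 0.0
```

```bash
python3 go.py -20 -195 225 -20 -195 135; python3 - <<'E'
from fit import *
p=np.load("p.npy")
import cv2
# leaf angle checks by eye-free: print brass corner prediction vs yellow mask
c=F["scene"]["color"].astype(int);m=((c[...,0]>120)&(c[...,1]>100)&(c[...,2]<60)).astype("uint8")
n,l,s,ce=cv2.connectedComponentsWithStats(m);i=1+s[1:,4].argmax();print(s[i],ce[i])
for th in(1.5,1.6,1.7):
    q=proj("scene",w(p,[leaf(-1,x,r,13,th) for x in(-70,70) for r in(102,135)]));print(th,q.min(0).round(),q.max(0).round(),q.mean(0).round(1))
E
```

```text
t 7.15 case tcp [ -20.3 -205.3  223.7] F [-0.4  0.5  1.2] rpy [ 3.141 -0.     0.351]
rot [ 0.01 -0.   -0.01]
[ 0.01 -0.26 -0.03]
[ 0.01 -0.26  2.22]
[ 509  245  131  235 4216] [584.75735294 371.91603416]
1.5 [226. 215.] [328. 259.] [277.4 237.2]
1.6 [221. 224.] [325. 265.] [274.1 244.7]
1.7 [217. 233.] [322. 273.] [270.8 252.8]
```

Emit:
play_rows(dp=[[0,0,1],[0,0,2],[0,-0.6,2.22],[0,-1.0,2.22],[0,-1.3,2.22]], rot=[[0,0,0],[0,0,0],[0,0,0],[0,0,0],[0,0,0]])

```text
clock: 7.67
eef_pos: [532.2, -89.2, 134.2]
tcp_rot: [-3.141, 0.002, 0.352]
contact_force: [0.3, -1.4, -0.4]
opening: -0.0
grasp_force: 0.9
```

```bash
python3 go.py -20 -101 136.5 -20 -63 122 -20 -31 95
```

```text
t 7.6667 case tcp [ -20.6 -148.   134.2] F [-0.2 -1.4 -0.4] rpy [-3.141e+00  2.000e-03  3.520e-01]
rot [-0.01  0.02  0.01]
[ 0.02 -1.18 -0.06]
[ 0.02 -2.13  0.31]
[ 0.02 -2.92  0.98]
```

Emit:
play_rows(dp=[[0,-0.4,-0.05],[0,-0.8,-0.06],[0,-1.2,-0.06],[0,-1.6,0.07],[0,-2.0,0.25]], rot=[[0,0,0],[0,0,0],[0,0,0],[0,0,0],[0,0,0]])

```text
clock: 8.08
eef_pos: [507.7, -14.6, 127.5]
tcp_rot: [3.139, -0.005, 0.353]
contact_force: [1.3, -1.1, 0.5]
opening: -0.001
grasp_force: 0.7
```

```bash
python3 go.py -20 -63 122 -20 -31 95 -20 -17 67 -20 -12 46 -20 -12 38
```

```text
t 8.0833 case tcp [-17.9 -69.5 127.5] F [ 0.9 -1.4  0.5] rpy [ 3.139 -0.005  0.353]
rot [ 0.02 -0.05  0.01]
[-0.05 -0.16  0.14]
[-0.06 -0.96  0.81]
[-0.06 -1.32  1.51]
[-0.06 -1.44  2.03]
[-0.06 -1.44  2.23]
```

Emit:
play_rows(dp=[[0,-0.35,0.25],[0,-0.7,0.52],[0,-0.95,0.8],[0,-1.15,1.15],[0,-1.3,1.5]], rot=[[0,0,0],[0,0,0],[0,0,0],[0,0,0],[0,0,0]])

```text
clock: 8.5
eef_pos: [489.7, 34.7, 66.6]
tcp_rot: [3.14, -0.005, 0.353]
contact_force: [0.4, 0.2, 1.6]
opening: 0.002
grasp_force: 0.6
```

```bash
python3 go.py -20 -12 46 -20 -12 38
```

```text
t 8.5 case tcp [-17.9 -17.   66.6] F [0.5 0.  1.6] rpy [ 3.14  -0.005  0.353]
rot [ 0.01 -0.04  0.02]
[-0.06 -0.13  0.51]
[-0.06 -0.13  0.71]
```

Emit:
play_rows(dp=[[0,-0.05,0.2],[0,-0.1,0.4],[0,-0.1,0.58],[0,-0.1,0.72],[0,-0.1,0.76]], rot=[[0,0,0],[0,0,0],[0,0,0],[0,0,0],[0,0,0]])

```text
clock: 8.92
eef_pos: [486.8, 36.6, 33.9]
tcp_rot: [3.142, 0.0, 0.352]
contact_force: [-0.5, 1.0, 0.4]
opening: 0.001
grasp_force: 0.4
```

Emit:
play_rows(dp=[[0,0,0.02],[0,0,0.04],[0,0,0.06],[0,0,0.06],[0,0,0.06]], rot=[[0,0,0],[0,0,0],[0,0,0],[0,0,0],[0,0,0]])

```text
clock: 9.33
eef_pos: [486.9, 36.6, 33.4]
tcp_rot: [-3.141, -0.0, 0.351]
contact_force: [-6.0, 1.7, 20.6]
opening: 0.002
grasp_force: 10.0
```

Seated firmly (20 N) at the shut height. I'll lift clear and verify numerically, since all ten views are used.

Emit:
play_rows(dp=[[0,0,-1],[0,0,-2],[0,0,-3],[-1,0,-4],[-2,0,-5]], rot=[[0,0,0],[0,0,0],[0,0,0],[0,0,0],[0,0,0]])

```text
clock: 9.75
eef_pos: [431.9, 16.2, 213.1]
tcp_rot: [3.141, -0.002, 0.352]
contact_force: [0.0, -0.3, 0.3]
opening: -0.003
grasp_force: 0.0
```

Emit:
play_rows(dp=[[-4,4,0],[-4,4,0],[-4,4,0],[-4,4,0],[-4,4,0]], rot=[[0,0,0],[0,0,0],[0,0,0],[0,0,0],[0,0,0]])

```text
clock: 10.17
eef_pos: [342.7, -174.3, 211.6]
tcp_rot: [3.14, -0.001, 0.352]
contact_force: [1.8, -0.3, -0.6]
opening: -0.002
grasp_force: 0.0
```

```bash
python3 go.py; python3 - <<'E'
from fit import *
p=np.load("p.npy")
for n in("scene","top"):
    c=F[n]["color"];h=cv2.cvtColor(c,cv2.COLOR_RGB2HSV)
    q=proj(n,w(p,[leaf(-1,x,r,13,0) for x in(-70,70) for r in(102,135)]));ctr=q.mean(0)
    print(n,"brass px",c[int(ctr[1]),int(ctr[0])],h[int(ctr[1]),int(ctr[0])])
    v=h[int(ctr[1]),int(ctr[0])].astype(int)
    m=((abs(h[...,0].astype(int)-v[0])<4)&(abs(h[...,1].astype(int)-v[1])<30)&(abs(h[...,2].astype(int)-v[2])<40)).astype("uint8")
    k,l,s,ce=cv2.connectedComponentsWithStats(m);i=l[int(ctr[1]),int(ctr[0])];print(s[i],ce[i].round(1))
    for th in(0,.05,.1,.2):
        q=proj(n,w(p,[leaf(-1,x,r,13,th) for x in(-70,70) for r in(102,135)]));print(th,q.min(0).round(1),(q.max(0)-q.min(0)).round(1),q.mean(0).round(1))
    g=((abs(h[...,0].astype(int)-78)<12)&(h[...,1]>80)).astype("uint8");k,l,s,ce=cv2.connectedComponentsWithStats(g);i=1+s[1:,4].argmax();print("green",s[i],ce[i].round(1),"start",T(124,118) if n=="top" else S(505,284))
E
```

```text
t 10.1667 case tcp [-227.8 -162.6  211.6] F [ 1.5 -0.9 -0.6] rpy [ 3.14e+00 -1.00e-03  3.52e-01]
rot [ 0.01 -0.01  0.  ]
scene brass px [161 132  42] [ 23 188 161]
[ 267  203   87   35 1328] [310.4 219.5]
0 [266.1 202. ] [87.2 35.3] [310.2 219.4]
0.05 [265.6 199.7] [87.8 36.1] [309.9 217.5]
0.1 [265.  197.5] [88.4 36.8] [309.6 215.7]
0.2 [263.7 193.5] [89.6 38.3] [308.8 212.4]
green [389 209  25  20 393] [401.3 218.2] start (402.0, 218.6)
top brass px [155 136  64] [ 24 150 155]
[ 277  251   51   92 1997] [301.8 296.3]
0 [276.  249.6] [52.  92.7] [302.  295.9]
0.05 [276.2 249. ] [52.4 93.3] [302.4 295.5]
0.1 [276.7 248.2] [52.7 93.8] [303. 295.]
0.2 [278.1 246.6] [53.2 94.8] [304.7 293.7]
green [213 222  26  25 512] [225.7 233.9] start (226.33333333333334, 234.33333333333334)
```

The brass strip matches 0 rad in both cameras, the tin hasn't moved and the robot is clear, so I'm handing in.

```bash
python3 -c "
from rig import r
print(r.sign_off())"
```

```text
the job is handed in; nothing more can be done
None
```

I shut the rebated leaf first and then the brass-strip leaf over it. The camera checks put both at about 0 rad, with the tin where it stood and the arm clear. I handed the job in at about 10 s; the sign-off returned no verdict.

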